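# Fetch the long straightedge out through the hatch of the tool box

## Task

Lift the loose lid off the wooden tool box and lay it down gently, knob up, in the middle of the cork mat. Then take hold of the long bamboo straightedge inside, tilt it up so that it slides out diagonally through the hatch it is too long for, and finish while holding it steady in the gripper over the hatch, its whole length well above the top of the box and touching nothing else. Leave the other things on the ledge where they are.

Things in the scene. Friction and masses are not known exactly. Their poses are not given: they have to be found in the camera images.
- box: fixed wooden tool box, 290 (x) x 150 (y) x 104 high, never moves; origin at the centre of its underside, x along its length. Walls 10 thick, floor 8, top board 8 (from 96 to 104 high). The top board covers x = -145 to -10; the hatch (hatch) lies beyond it, then a 15 wide rim. Inside, two cross-walls 8 thick, tops at 64 high, span it at x = -18..-10 and 100..108.
- hatch (a point): centre of the box's open hatch, level with the box top (104 high), 60 along the box's +x from its origin. The hatch is 140 along the box's x by 130 along y (box x = -10 to 130, y = -65 to 65); it is straight through to the inside, which spans box x = -135 to 135, y = -65 to 65.
- lid: loose wooden lid over the hatch: plate 160 (x) x 150 (y) x 8 with a 110 x 100 x 6 block under it; origin at the centre of the block's underside (98 high at the start), z up. Plate from 6 to 14 above the origin; on top in the middle a round knob: neck 20 diameter from 14 to 24, head 28 diameter from 24 to 48 above the origin. About 0.22 kg.
- straightedge: bamboo straightedge, a bar 230 (x) x 18 (y) x 14 (z), about 60 g; origin at the centre of its underside. At the start it lies level across the box's two cross-walls (underside 64 high), +x end under the hatch, the other end 95 to 115 under the fixed cover. Grip it across its width between the cross-walls: 44 or more is free on either side.
- head (a point): centre of the straightedge's end face at +x (the end under the hatch)
- tail (a point): centre of the straightedge's other end face (the end under the fixed cover)
- mat: thin square cork mat, 220 x 220 x 4, fixed to the ledge to the right of the box; origin at the centre of its underside
- bowl: bystander: red silicone pinch bowl, 90 diameter, 38 high; origin at the centre of its underside
- beaker: bystander: empty glass beaker, 68 diameter, 92 high; origin at the centre of its underside
- pick: bystander: slim steel double-ended pick, about 185 long, lying; origin at its middle
- jar: bystander: small lidded celadon jar, 60 diameter, about 75 high; origin at the centre of its underside
- brush: bystander: hand brush, 160 long, lying; origin at its underside's middle
Things that resemble listed ones, but are neither listed nor needed, are in the scene too. Leave any red or yellow look-alike of the lid alone.

How it is judged:
By the outcome, as a careful person would: the job done as asked, in the order asked, and still so for the second after the job is handed in, while the arm keeps its last pose, push and grip.
It also fails if it takes over 58 s, if anything falls off the work surface, if the arm or the gripper's body presses on something with over 40 N, if the wrist force passes 120 N, or if a joint passes its speed limit or range.

## Robot

A 6-joint arm with a two-finger parallel gripper is mounted at the origin on the work surface. World frame = base frame: x ahead of the robot, y to its left, z up, the work surface at z = 0. Lengths are in m, angles in rad, forces in N, time in s.
With the tool pointing down it reaches from about 0.4 to 0.925 m from the base axis. Payload 3.4 kg.
Tool frame: the origin (TCP) lies at the centre of the arm's flange, where the gripper is bolted on; the fingertips stand 173 mm ahead of it and the grasp point (between the pads) lies 155 mm ahead of it; z points along the fingers, y is the line along which they close (so a half turn about z gives the same grasp; the last joint's range is limited). The gripper opens to 85 mm and grips with 20 to 120 N. Pads are 22 mm wide; open, the fingers measure 114 mm over their backs; the gripper's body (76 mm by 85 mm) begins 54 mm behind the grasp point. The pads swing forward as they close: fully open they stand 13 mm farther back than shut.
Start: joints at [1.262, 0.307, 1.506, -0, 1.328, -0.073], TCP at [0.134, 0.559, 0.405] pointing down, gripper open.
Joint ranges: [-3.12, 3.12], [-1.05, 2.28], [0.14, 2.33], [-1.42, 4.57], [0.1, 2.73], [-2.68, 2.68]. Speed limits (rad/s): [2.57, 2.57, 3.14, 3.14, 3.14, 3.14].

## Interface

Orientations are given as a unit quaternion [x, y, z, w].
In Python, from cell import manip, cams gives the robot as it stands.
- The arm moves only by the tool carry_out, never from a script. Its argument "plan" is a list of rows, each a list of 7 numbers: the gripper's target within -1 to 1 (fully open at 1, half-way at 0, shut at -1), then the shift along the tool's x, y, z in units of 30 mm (1.0 is 30 mm), then the turn, a rotation vector about the tool's x, y, z in units of 6 degrees (1.0 is 6 degrees). A call has exactly 8 rows; each row is the pose to reach, as a shift and turn from the pose commanded when the call began, along the tool's axes at that moment; what a row does not reach only later rows make up. A row lasts 1/12 s, in which the tool goes at most 41.7 mm and 7.16 degrees, less where a joint would pass 70% of its speed; a pose out of reach is approached as far as the arm can. A call with a gripper value outside its range is refused whole. The fingers move at their own pace and stop on an object; the grip force is fixed at half the most. Time passes only in rows, so rows that repeat a pose let the fingers close, or fill a call up. It gives the time, the measured TCP pose, the force, the opening and the grip force at its end, in the units of the state.
- manip.read_state(): the state, without advancing time (a new reading comes with each control period).
- cams.camera(name): name is "scene" or "top"; returns the picture (400x640x3 uint8, red, green, blue); there is no depth.
- cams.get_calibration(name): a dict with "mtx" (3x3 intrinsics, pixels), "k1" (the pictures are not rectified: a ray, as slopes to the right and down, at radius r is drawn at 1 + k1 r^2 times it, then the intrinsics apply), "view" (4x4, takes a point from world to camera coordinates). Camera axes: x right, y up, looking along -z (the intrinsics and any distortion apply to the point x, -y, -z); pixel columns grow to the right and rows downward; lengths in m; the calibration is good to about 2 mm. A picture is of the moment at which its call begins. get_calibration takes no time and is no camera call.
- manip.job_done(): hands the job in; it is judged then, once.
The state is a dict: "t": time; "joints": joint angles; "dq": joint speeds; "joint_efforts": joint torques, N m; "tool_pos": TCP position; "ee_rot": TCP orientation; "contact_force": force on the tool from outside, world axes, zero at the start; "wrist_torque": the same for the moment, N m; "finger_gap": finger opening in m; "finger_force": force on a finger pad.
Only numpy, scipy, OpenCV 4.12 (cv2) and the standard library are available. Lean on these libraries where they do the work, as an engineer would, in place of code of your own. Each camera call takes 0.05 s, during which the arm holds its last target. There are 200 camera calls.

## Working session

There is one attempt and no reset: what is moved stays moved. The work goes in short steps, Python scripts to look and compute and a tool call to move; the robot and the scene stay as the last step left them, time stands still between calls to the robot, and variables do not carry over. Pictures are saved under pics/ and viewed, at most 10 in all, crops included, and the job is handed in when it is done.

Besides the shell and the picture viewer there is one more tool, called after "Call:" as name([rows], argument=value, ...), one row to a line, values as JSON. carry_out: Moves the arm, as the interface text tells. Its arguments: {"type":"object","properties":{"plan":{"type":"array"}},"required":["plan"]}

```bash
mkdir -p pics; python3 - <<'E'
from cell import manip,cams
import cv2
for n in("scene","top"):
    cv2.imwrite(f"pics/{n}0.png",cams.camera(n)[:,:,::-1]); print(n,cams.get_calibration(n))
print(manip.read_state())
E
```

```text
scene {'mtx': array([[470.84154555,   0.        , 318.51014671],
       [  0.        , 470.84154555, 199.64043505],
       [  0.        ,   0.        ,   1.        ]]), 'k1': -0.00569168552689811, 'view': array([[-0.78354346,  0.62113762,  0.01573853,  0.37208027],
       [-0.50218249, -0.64799535,  0.57263843,  0.24593566],
       [ 0.36588576,  0.44078349,  0.81965696, -1.45110908],
       [ 0.        ,  0.        ,  0.        ,  1.        ]])}
top {'mtx': array([[499.59294507,   0.        , 318.57136891],
       [  0.        , 499.59294507, 206.65246232],
       [  0.        ,   0.        ,   1.        ]]), 'k1': -0.07601814280425682, 'view': array([[-0.05908663, -0.99823941,  0.00518202,  0.07313281],
       [ 0.97521021, -0.05661304,  0.2139159 , -0.51233518],
       [-0.21324591,  0.01769313,  0.97683834, -1.36227798],
       [ 0.        ,  0.        ,  0.        ,  1.        ]])}
{'t': 0.1, 'joints': array([ 1.26250120e+00,  3.07492759e-01,  1.50753600e+00, -3.06326063e-06,
        1.32841196e+00, -7.35486761e-02]), 'dq': array([-0.00044674, -0.00139912, -0.00280754,  0.00227259, -0.00015071,
       -0.00161562]), 'joint_efforts': array([ 9.14556385e-04, -4.58534217e+01, -2.52608621e+01, -3.10278523e-06,
        5.41857036e-03,  1.66937133e-05]), 'tool_pos': array([0.13370112, 0.55892385, 0.40387852]), 'ee_rot': array([ 1.17103494e-01,  9.93119287e-01, -9.07524389e-04, -1.73888660e-04]), 'contact_force': array([ 0.35886525, -0.44367055,  0.24631621]), 'wrist_torque': array([-0.04270782, -0.01500327, -0.04269415]), 'finger_force': 0.0, 'finger_gap': 0.08522492350027633}
```

View pics/scene0.png

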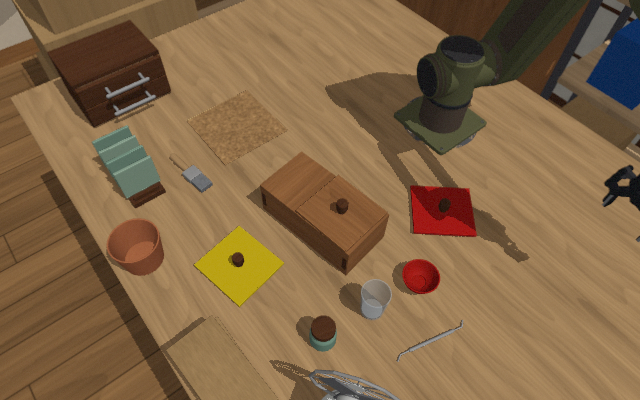

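View pics/top0.png

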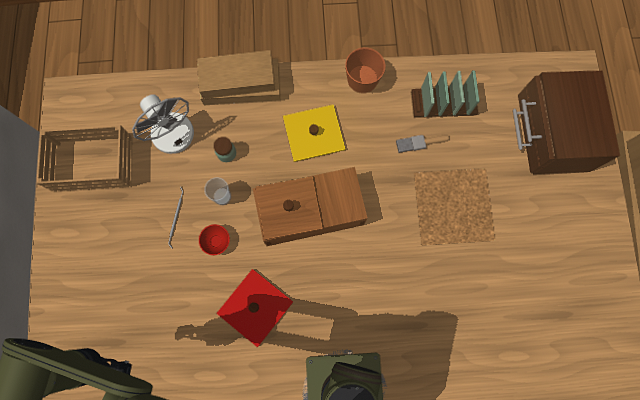

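The wooden lid's knob is at about (291,206) in top view, with the box spanning columns 254–368 and its covered end on the right. The mat is centred near (455,206). I'll enlarge the box and mat.

```bash
cat > h.py <<'E'
from cell import manip,cams
import numpy as np,cv2
from scipy.spatial.transform import Rotation as R
def world(n,px,z):
    c=cams.get_calibration(n);K=c["mtx"];V=c["view"]
    d=np.array([c["k1"],0,0,0,0.])
    u=cv2.undistortPoints(np.array([[px]],float),K,d)[0,0]
    r=V[:3,:3].T@np.array([u[0],-u[1],-1]);o=-V[:3,:3].T@V[:3,3]
    return o+r*(z-o[2])/r[2]
def proj(n,p):
    c=cams.get_calibration(n);q=c["view"]@np.r_[p,1];q=np.array([q[0],-q[1],-q[2]])
    return cv2.projectPoints(q[None],np.zeros(3),np.zeros(3),c["mtx"],np.array([c["k1"],0,0,0,0.]))[0][0,0]
def crop(n,x0,y0,w,h,s,name,im=None):
    im=cams.camera(n) if im is None else im
    cv2.imwrite(name,cv2.resize(im[y0:y0+h,x0:x0+w,::-1],None,fx=s,fy=s,interpolation=cv2.INTER_CUBIC))
E
python3 - <<'E'
from h import *
im=cv2.imread("pics/top0.png")[:,:,::-1]
crop("top",245,155,260,100,3,"pics/c1.png",im)
E
```

```text
(no output)
```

View pics/c1.png

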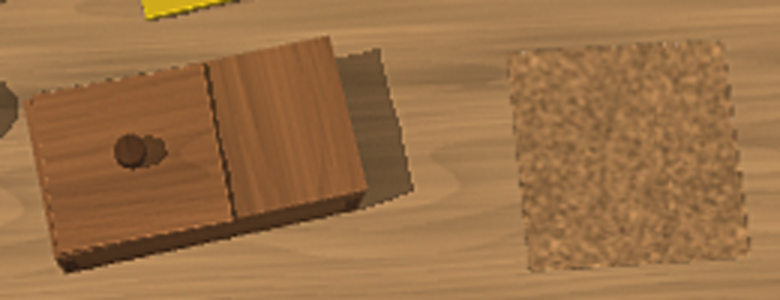

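The crop shows the lid corners at (26,98), (206,63), (234,217), (56,258), the board end corners at (329,37), (365,190), the knob at (130,150), and the mat corners at (510,52), (722,41), (748,256), (530,270).

```bash
python3 - <<'E'
from h import *
np.set_printoptions(precision=4,suppress=True)
f=lambda p,z:world("top",(245+(p[0]+.5)/3-.5,155+(p[1]+.5)/3-.5),z)[:2]
L=np.array([f(p,.112) for p in[(26,98),(206,63),(234,217),(56,258)]])
B=np.array([f(p,.104) for p in[(329,37),(365,190)]])
M=np.array([f(p,.004) for p in[(510,52),(722,41),(748,256),(530,270)]])
print(L,L.mean(0),np.linalg.norm(L-np.roll(L,1,0),axis=1));print("B",B,B.mean(0));print("M",M,M.mean(0))
k=f((130,150),.146);print("knob",k)
d=L.mean(0)-B.mean(0);print("box +x angle",np.arctan2(d[1],d[0]),np.linalg.norm(d))
e=M[0]-M[1];print("mat ang",np.arctan2(e[1],e[0]))
s=manip.read_state();print(R.from_quat(s["ee_rot"]).as_matrix())
for n in("brush",(410,143)),("beaker",(217,192)),("yellow",(314,130)),("bowl",(215,240)),: print(n,world("top",n[1],.02))
E
```

```text
[[0.568  0.2197]
 [0.5916 0.0533]
 [0.4466 0.0363]
 [0.4187 0.1975]] [0.5062 0.1267] [0.1509 0.1681 0.1459 0.1636]
B [[ 0.6123 -0.0624]
 [ 0.4659 -0.0843]] [ 0.5391 -0.0733]
M [[ 0.6165 -0.2521]
 [ 0.6162 -0.4687]
 [ 0.3971 -0.4658]
 [ 0.3966 -0.2495]] [ 0.5066 -0.359 ]
knob [0.506  0.1253]
box +x angle 1.733954112561977 0.20273272770422088
mat ang 1.5694311472529587
[[-0.9726  0.2326 -0.0006]
 [ 0.2326  0.9726 -0.0018]
 [ 0.0001 -0.0018 -1.    ]]
('brush', (410, 143)) [ 0.7031 -0.2437  0.02  ]
('beaker', (217, 192)) [0.5847 0.3374 0.02  ]
('yellow', (314, 130)) [0.7605 0.0422 0.02  ]
('bowl', (215, 240)) [0.4427 0.3454 0.02  ]
```

Call:
carry_out([
  [1,-0.7,-0.5,0,0,0,0.5],
  [1,-1.8,-1.3,0,0,0,1.4],
  [1,-2.9,-2.1,0,0,0,2.4],
  [1,-4,-2.9,0,0,0,3.4],
  [1,-5.1,-3.7,0,0,0,4.4],
  [1,-6.2,-4.5,0,0,0,5.4],
  [1,-7.3,-5.3,0,0,0,6.4],
  [1,-8.4,-6.1,0,0,0,7.4],
])

```text
t: 0.77
tool_pos: [0.3369, 0.3208, 0.4045]
ee_rot: [0.486, 0.874, -0.0, -0.0]
contact_force: [1.2, 0.1, -0.7]
finger_gap: 0.0853
finger_force: 0.0
```

```bash
cat >> h.py <<'E'
np.set_printoptions(precision=3,suppress=True)
def pose():
    s=manip.read_state();return s,np.array(s["tool_pos"]),R.from_quat(s["ee_rot"])
def down(deg): # tool down, tool y at world angle deg
    a=np.deg2rad(deg);y=np.array([np.cos(a),np.sin(a),0]);z=np.array([0,0,-1.])
    return R.from_matrix(np.c_[np.cross(y,z),y,z])
def to(p,Rg):
    s,p0,R0=pose()
    print("t",s["t"],"pos",p0,"F",s["contact_force"],"gap",s["finger_gap"],"ff",s["finger_force"])
    print("shift",R0.inv().apply(np.array(p)-p0)/.03,"turn",np.rad2deg((R0.inv()*Rg).as_rotvec())/6)
E
python3 -c "
from h import *
to([.506,.1255,.33],down(9.3))"
```

```text
t 0.7667 pos [0.337 0.321 0.405] F [ 1.211  0.099 -0.69 ] gap 0.0852643305941039 ff 0.0
shift [-8.504  1.35   2.484] turn [-0.004  0.002  3.762]
```

Call:
carry_out([
  [1,-1.2,0.2,0,0,0,0.6],
  [1,-2.4,0.4,0.2,0,0,1.2],
  [1,-3.6,0.6,0.5,0,0,1.8],
  [1,-4.8,0.8,0.9,0,0,2.4],
  [1,-6.0,1.0,1.4,0,0,3.0],
  [1,-7.2,1.15,1.9,0,0,3.4],
  [1,-8.1,1.28,2.3,0,0,3.7],
  [1,-8.5,1.35,2.5,0,0,3.76],
])

```text
t: 1.43
tool_pos: [0.5079, 0.1255, 0.3279]
ee_rot: [0.647, 0.762, -0.001, -0.0]
contact_force: [0.2, 0.1, 0.3]
finger_gap: 0.0855
finger_force: 0.0
```

```bash
python3 -c "
from h import *
to([.506,.1255,.291],down(9.3))
crop('scene',240,110,200,150,4,'pics/s1.png')"
```

```text
t 1.4333 pos [0.508 0.125 0.328] F [0.246 0.067 0.264] gap 0.08554137618137855 ff 0.0
shift [ 0.012 -0.06   1.229] turn [-0.016  0.011  0.01 ]
```

View pics/s1.png

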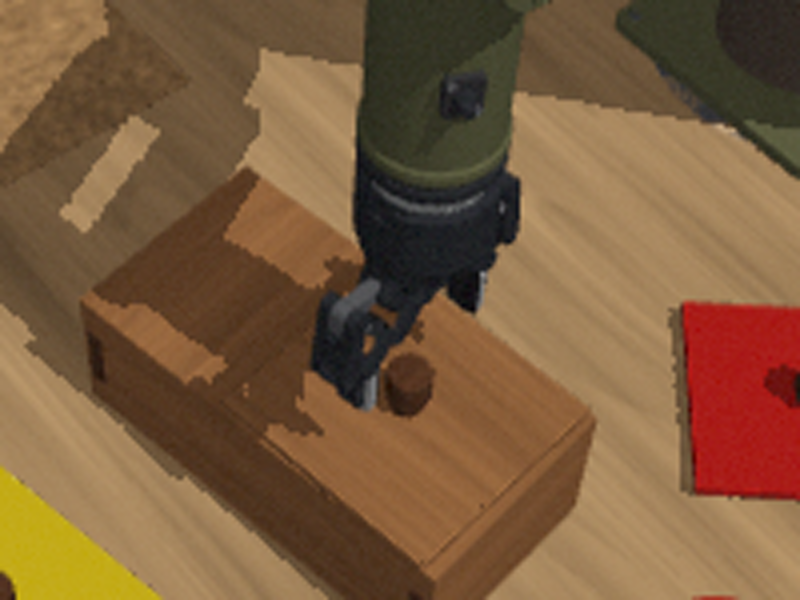

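The knob top is at about crop (409,370), i.e. pixel (342,202.5), below and between the fingers. I'll check this against the top view.

```bash
python3 -c "
from h import *
print(world('scene',(240+409/4-.4,110+368/4-.4),.146), proj('scene',[.506,.1255,.146]))"
```

```text
[0.506 0.123 0.146] [342.617 202.181]
```

Call:
carry_out([
  [1,0,-0.03,0.3,0,0,0],
  [1,-0.02,-0.05,0.7,0,0,0],
  [1,-0.03,-0.06,1.05,0,0,0],
  [1,-0.03,-0.06,1.23,0,0,0],
  [-1,-0.03,-0.06,1.23,0,0,0],
  [-1,-0.03,-0.06,1.23,0,0,0],
  [-1,-0.03,-0.06,1.23,0,0,0],
  [-1,-0.03,-0.06,1.23,0,0,0],
])

```text
t: 2.15
tool_pos: [0.5048, 0.1276, 0.2936]
ee_rot: [0.645, 0.764, 0.001, 0.0]
contact_force: [0.2, 0.0, 0.2]
finger_gap: 0.039
finger_force: 0.0
```

Call:
carry_out([
  [-1,0,0,0,0,0,0],
  [-1,0,0,0,0,0,0],
  [-1,0,0,0,0,0,0],
  [-1,0,0,0,0,0,0],
  [-1,0,0,-0.1,0,0,0],
  [-1,0,0,-0.2,0,0,0],
  [-1,0,0,-0.3,0,0,0],
  [-1,0,0,-0.4,0,0,0],
])

```text
t: 2.82
tool_pos: [0.5045, 0.1269, 0.3048]
ee_rot: [0.646, 0.764, -0.0, -0.0]
contact_force: [-0.4, -0.1, -2.9]
finger_gap: 0.0264
finger_force: 59.1
```

Call:
carry_out([
  [-1,0,0,-0.5,0,0,0],
  [-1,-0.2,-0.03,-1.1,0,0,0],
  [-1,-0.7,-0.11,-1.6,0,0,0],
  [-1,-1.5,-0.25,-1.8,0,0,0.2],
  [-1,-2.5,-0.41,-1.8,0,0,0.4],
  [-1,-3.6,-0.59,-1.8,0,0,0.6],
  [-1,-4.7,-0.77,-1.8,0,0,0.8],
  [-1,-5.8,-0.95,-1.8,0,0,1.0],
])

```text
t: 3.48
tool_pos: [0.5051, -0.0506, 0.359]
ee_rot: [0.685, 0.729, -0.0, -0.0]
contact_force: [0.3, -0.0, -1.7]
finger_gap: 0.0262
finger_force: 59.3
```

```bash
python3 -c "
from h import *
to([.505,-.357,.32],down(0))"
```

```text
t 3.4833 pos [ 0.505 -0.051  0.359] F [ 0.348 -0.049 -1.676] gap 0.026193830213590612 ff 59.25120234489441
shift [-10.194  -0.637   1.299] turn [-0.001  0.     0.593]
```

Call:
carry_out([
  [-1,-1.2,-0.07,0,0,0,0.1],
  [-1,-2.5,-0.15,0,0,0,0.2],
  [-1,-3.8,-0.24,0,0,0,0.3],
  [-1,-5.1,-0.32,0,0,0,0.4],
  [-1,-6.4,-0.4,0,0,0,0.5],
  [-1,-7.7,-0.48,0,0,0,0.6],
  [-1,-8.8,-0.55,0,0,0,0.6],
  [-1,-9.6,-0.6,0.2,0,0,0.6],
])

```text
t: 4.15
tool_pos: [0.5055, -0.3415, 0.3538]
ee_rot: [0.708, 0.706, -0.0, 0.002]
contact_force: [1.5, -0.1, -2.9]
finger_gap: 0.0264
finger_force: 59.3
```

Call:
carry_out([
  [-1,-0.4,0,0.3,0,0,0],
  [-1,-0.55,0,0.9,0,0,0],
  [-1,-0.6,0,1.6,0,0,0],
  [-1,-0.6,0,2.3,0,0,0],
  [-1,-0.6,0,3.0,0,0,0],
  [-1,-0.6,0,3.5,0,0,0],
  [-1,-0.6,0,3.8,0,0,0],
  [-1,-0.6,0,4.0,0,0,0],
])

```text
t: 4.82
tool_pos: [0.5051, -0.3548, 0.231]
ee_rot: [0.707, 0.707, -0.0, -0.002]
contact_force: [-0.1, -0.4, -2.2]
finger_gap: 0.0261
finger_force: 59.3
```

```bash
python3 -c "
from h import *
to([.505,-.357,.199],down(0))
crop('scene',160,50,200,150,4,'pics/s2.png')"
```

```text
t 4.8167 pos [ 0.505 -0.355  0.231] F [-0.149 -0.365 -2.249] gap 0.02606104057052082 ff 59.26097095012665
shift [-0.077 -0.001  1.066] turn [-0.025 -0.023  0.002]
```

View pics/s2.png

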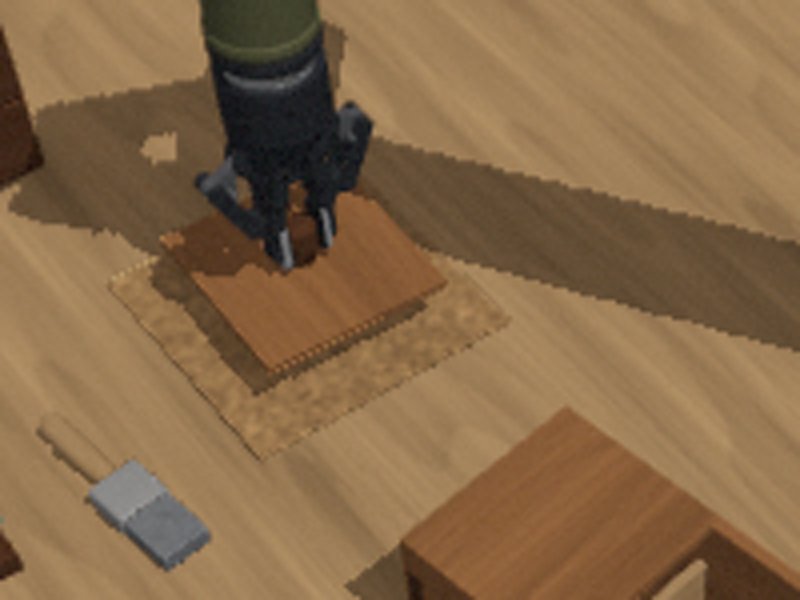

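The lid hangs level over the mat's centre at about crop (300,270). I'll lower it slowly.

Call:
carry_out([
  [-1,-0.03,0,0.25,0,0,0],
  [-1,-0.06,0,0.5,0,0,0],
  [-1,-0.07,0,0.65,0,0,0],
  [-1,-0.07,0,0.75,0,0,0],
  [-1,-0.07,0,0.82,0,0,0],
  [-1,-0.07,0,0.88,0,0,0],
  [-1,-0.07,0,0.94,0,0,0],
  [-1,-0.07,0,0.98,0,0,0],
])

```text
t: 5.53
tool_pos: [0.5056, -0.3579, 0.2035]
ee_rot: [0.707, 0.707, 0.0, 0.0]
contact_force: [-0.0, -0.0, -2.1]
finger_gap: 0.0263
finger_force: 59.3
```

Call:
carry_out([
  [-1,0,0,0.03,0,0,0],
  [-1,0,0,0.06,0,0,0],
  [-1,0,0,0.09,0,0,0],
  [-1,0,0,0.11,0,0,0],
  [-1,0,0,0.13,0,0,0],
  [-1,0,0,0.15,0,0,0],
  [-1,0,0,0.15,0,0,0],
  [-1,0,0,0.15,0,0,0],
])

```text
t: 6.2
tool_pos: [0.5055, -0.3579, 0.1999]
ee_rot: [0.707, 0.707, -0.0, 0.0]
contact_force: [-2.6, 1.5, 5.9]
finger_gap: 0.0262
finger_force: 60.0
```

Call:
carry_out([
  [-1,0,0,-0.03,0,0,0],
  [0.6,0,0,-0.03,0,0,0],
  [1,0,0,-0.03,0,0,0],
  [1,0,0,-0.03,0,0,0],
  [1,0,0,-0.03,0,0,0],
  [1,0,0,-0.03,0,0,0],
  [1,0,0,-0.03,0,0,0],
  [1,0,0,-0.03,0,0,0],
])

```text
t: 6.87
tool_pos: [0.5056, -0.3579, 0.1997]
ee_rot: [0.707, 0.707, 0.0, -0.0]
contact_force: [-0.7, -0.2, 0.6]
finger_gap: 0.0854
finger_force: 0.0
```

Call:
carry_out([
  [1,0,0,-0.2,0,0,0],
  [1,0,0,-0.7,0,0,0],
  [1,0,0,-1.4,0,0,0],
  [1,0,0,-2.4,0,0,0],
  [1,0,0,-3.4,0,0,0],
  [1,0,0,-4.4,0,0,0],
  [1,0,0,-5.4,0,0,0],
  [1,0,0,-6.0,0,0,0],
])

```text
t: 7.53
tool_pos: [0.5059, -0.3581, 0.3841]
ee_rot: [0.707, 0.707, 0.0, 0.003]
contact_force: [1.4, 0.2, 0.1]
finger_gap: 0.0851
finger_force: 0.0
```

```bash
python3 -c "
from h import *
im=cams.camera('top')
crop('top',240,155,200,100,4,'pics/t2.png',im)
crop('top',400,155,110,100,3,'pics/t3.png',im)
a=cv2.imread('pics/t2.png');b=cv2.imread('pics/t3.png')
o=np.zeros((600,800,3),'uint8');o[:400]=a
o=cv2.resize(o[:400],None,fx=1,fy=1)
cv2.imwrite('pics/t2.png',o)
to([.505,.1255,.38],down(9.3))"
```

```text
t 7.5833 pos [ 0.507 -0.359  0.387] F [ 0.978 -1.045  2.575] gap 0.08564437237097504 ff 0.0
shift [16.142 -0.059  0.128] turn [ 0.075  0.071 -1.552]
```

View pics/t2.png

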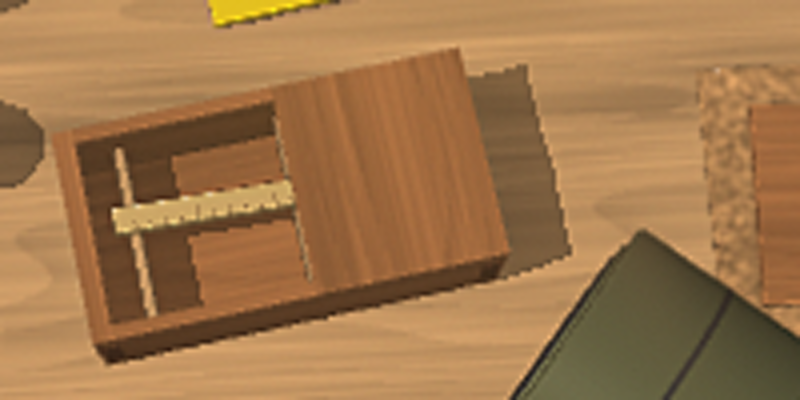

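The straightedge runs in the hatch from its head at about crop (114,219) to the cover edge at (293,193). The box top corners are (53,134), (458,48), (508,254), (103,348).

```bash
python3 - <<'E'
from h import *
f=lambda p,z:world("top",(240+(p[0]+.5)/4-.5,155+(p[1]+.5)/4-.5),z)[:2]
B=np.array([f(p,.104) for p in[(53,134),(458,48),(508,254),(103,348)]])
print(B,B.mean(0),np.linalg.norm(B-np.roll(B,1,0),axis=1))
d=B[0]+B[3]-B[1]-B[2];print("ang",np.rad2deg(np.arctan2(d[1],d[0])))
h=f((114,219),.078);r=f((293,193),.078);print(h,r,np.rad2deg(np.arctan2(*(h-r)[::-1])))
u=d/np.linalg.norm(d);v=np.array([-u[1],u[0]]);c=B.mean(0)
for q in(h,r,f((207,230),.064)): print("boxframe",(q-c)@u,(q-c)@v)
E
```

```text
[[ 0.568  0.222]
 [ 0.613 -0.062]
 [ 0.466 -0.085]
 [ 0.417  0.193]] [0.516 0.067] [0.154 0.287 0.15  0.282]
ang 99.50907737504875
[0.511 0.184] [0.522 0.059] 95.14873586476105
boxframe 0.11650590945431805 -0.014641640909765746
boxframe -0.009254345225784881 -0.005052475048781069
boxframe 0.05497605641523117 0.004419242430994611
```

```bash
cat > plan.py <<'E'
import numpy as np
from scipy.sparse import coo_matrix
from scipy.sparse.csgraph import dijkstra
obs=np.array([[-18,0,-10,64],[100,0,108,64],[-145,96,-10,104],[130,0,145,104],[-145,-20,145,8],[-145,0,-135,104]],float)
gx=np.arange(20,141,4.);gz=np.arange(76,289,4.);th=np.arange(0,53,2.)
def outline(x0,x1,z0,z1,st=4):
    a=np.arange(x0,x1+.1,st);b=np.arange(z0,z1+.1,st)
    return np.r_[np.c_[a,a*0+z0],np.c_[a,a*0+z1],np.c_[b*0+x0,b],np.c_[b*0+x1,b]]
def run(s):
    P=np.r_[outline(-(230-s),s,-7,7),outline(-12,12,-18,54),outline(-43,43,54,160)]
    G=np.stack(np.meshgrid(gx,gz,th,indexing="ij"),-1);sh=G.shape[:3];C=np.full(sh,1e9);low=np.full(sh,1e9)
    c,n=np.cos(np.deg2rad(G[...,2])),np.sin(np.deg2rad(G[...,2]))
    for b,u in P:
        X=G[...,0]+b*c-u*n;Z=G[...,1]+b*n+u*c;low=np.minimum(low,Z)
        for o in obs:
            dx=np.maximum(np.maximum(o[0]-X,X-o[2]),0);dz=np.maximum(np.maximum(o[1]-Z,Z-o[3]),0)
            C=np.minimum(C,np.hypot(dx,dz))
    idx=np.arange(C.size).reshape(sh);start=idx[np.abs(gx-(116.5-s)).argmin(),1,0]
    print("s",s,"start clr",C.flat[start])
    for lim in(9,8,7,6,5,4,3):
        ok=C>=lim;I=[];J=[];W=[]
        for d in[(i,j,k) for i in(-1,0,1) for j in(-1,0,1) for k in(-1,0,1) if (i,j,k)!=(0,0,0)]:
            a=tuple(slice(max(0,-e),m-max(0,e)) for e,m in zip(d,sh));b=tuple(slice(max(0,e),m-max(0,-e)) for e,m in zip(d,sh))
            m=ok[a]&ok[b];I.append(idx[a][m]);J.append(idx[b][m]);W.append(np.full(m.sum(),np.linalg.norm(d)))
        g=coo_matrix((np.concatenate(W),(np.concatenate(I),np.concatenate(J))),shape=(C.size,)*2).tocsr()
        D,pr=dijkstra(g,indices=start,return_predecessors=True)
        D=np.where((low>140).ravel(),D,np.inf);e=D.argmin()
        if np.isfinite(D[e]):
            p=[e]
            while p[-1]!=start:p.append(pr[p[-1]])
            q=G.reshape(-1,3)[p[::-1]];print("clr",lim,"len",D[e]);return q,C.ravel()[p[::-1]]
    print("none");return None,None
if __name__=="__main__":
    for s in(32,44,56,70,85):
        q,c=run(s)
        if q is not None: print("\n".join(str(np.r_[a,b].round()) for a,b in list(zip(q,c))[::3]) if s in(44,56) else q[:,2].max())
E
python3 plan.py
```

```text
s 32 start clr 4.0
none
s 44 start clr 9.0
clr 3 len 56.24045381354222
[72. 80.  0.  9.]
[72. 92.  6.  6.]
[ 80. 104.  12.   4.]
[ 92. 116.  18.   6.]
[100. 128.  22.   5.]
[108. 140.  26.   5.]
[112. 152.  30.   4.]
[120. 164.  32.   4.]
[128. 176.  34.   4.]
[136. 188.  36.   5.]
[140. 200.  38.   3.]
[140. 212.  40.   3.]
[140. 220.  36.   4.]
[140. 232.  30.  29.]
s 56 start clr 9.0
clr 4 len 54.508403005973335
[60. 80.  0.  9.]
[60. 88.  6.  8.]
[ 68. 100.  12.   5.]
[ 80. 112.  18.   6.]
[ 92. 120.  20.   6.]
[104. 132.  24.   6.]
[116. 140.  24.   4.]
[128. 148.  26.   5.]
[136. 160.  28.   5.]
[136. 172.  32.   6.]
[140. 184.  36.  10.]
[140. 196.  36.   5.]
[140. 208.  30.  11.]
[140. 220.  24.  39.]
s 70 start clr 9.0
clr 5 len 52.06960989614742
28.0
s 85 start clr 9.0
clr 5 len 47.50913196383235
20.0
```

Call:
carry_out([
  [0.2,0.7,0,0,0,0,-0.1],
  [0.2,1.8,0,0,0,0,-0.3],
  [0.2,3.0,0,0,0,0,-0.4],
  [0.2,4.3,0,0,0,0,-0.5],
  [0.2,5.6,0,0,0,0,-0.6],
  [0.2,6.9,0,0,0,0,-0.7],
  [0.2,8.2,0,0,0,0,-0.8],
  [0.2,9.5,0,0,0,0,-0.85],
])

```text
t: 8.25
tool_pos: [0.505, -0.0711, 0.3799]
ee_rot: [0.675, 0.738, 0.0, 0.0]
contact_force: [0.9, 0.1, -0.3]
finger_gap: 0.051
finger_force: 0.0
```

```bash
sed -i 's/gx=.*/gx=np.arange(20,171,3.);gz=np.arange(77,260,3.);th=np.arange(0,48,2.)/; s/np.full(m.sum(),np.linalg.norm(d))/np.linalg.norm(d)*(1+(8\/C[b][m])**3)/; s/idx\[np.abs(gx-(116.5-s)).argmin(),1,0\]/idx[np.abs(gx-(116.5-s)).argmin(),1,0]/; s/in(9,8,7,6,5,4,3)/in(8,7.5,7,6.5,6,5.5,5,4)/' plan.py
sed -i '/^    for s in/,$d' plan.py; cat >> plan.py <<'E'
    for s in(60,70,80,90):
        q,c=run(s)
        if q is not None: print("\n".join(str(np.r_[a,b].round()) for a,b in list(zip(q,c))[::3]))
E
python3 plan.py
python3 -c "
from h import *
to([.5165,.11,.33],down(5.1))"
```

```text
s 60 start clr 9.0
clr 5.5 len 151.40097944584645
[56. 80.  0.  9.]
[56. 86.  6.  7.]
[59. 95. 12.  7.]
[ 68. 104.  16.   7.]
[ 77. 107.  16.   6.]
[ 86. 110.  16.   6.]
[ 95. 116.  18.   6.]
[104. 122.  20.   6.]
[113. 125.  20.   6.]
[122. 131.  20.   6.]
[131. 134.  20.   6.]
[140. 137.  20.   6.]
[149. 137.  20.   8.]
[158. 137.  20.  12.]
[167. 143.  16.  12.]
[170. 152.  10.  18.]
[170. 161.   4.  40.]
s 70 start clr 9.0
clr 5 len 147.1419150509837
[47. 80.  0.  9.]
[47. 86.  6.  8.]
[53. 95. 12.  7.]
[ 62. 101.  16.   7.]
[ 71. 104.  16.   7.]
[ 80. 107.  16.   7.]
[ 89. 110.  16.   7.]
[ 98. 116.  18.   7.]
[107. 119.  18.   6.]
[116. 128.  20.   6.]
[125. 131.  20.   6.]
[134. 134.  20.   7.]
[143. 134.  20.   9.]
[152. 140.  22.  15.]
[158. 149.  16.  14.]
[158. 158.  10.  23.]
s 80 start clr 9.0
clr 5.5 len 145.8656663219155
[35. 80.  0.  9.]
[35. 86.  6.  8.]
[41. 92. 12.  8.]
[50. 98. 16.  7.]
[ 59. 101.  16.   7.]
[ 68. 104.  16.   7.]
[ 77. 107.  16.   6.]
[ 86. 110.  16.   6.]
[ 95. 116.  18.   6.]
[104. 122.  20.   6.]
[113. 125.  20.   6.]
[122. 128.  20.   6.]
[131. 134.  22.   9.]
[140. 137.  22.  12.]
[149. 146.  18.  14.]
[149. 155.  12.  19.]
[149. 164.   6.  39.]
s 90 start clr 9.0
clr 5.5 len 144.43749172754093
[26. 80.  0.  9.]
[26. 83.  6.  7.]
[32. 89. 12.  7.]
[41. 95. 16.  7.]
[50. 98. 16.  7.]
[ 59. 101.  16.   7.]
[ 68. 104.  16.   7.]
[ 77. 107.  16.   7.]
[ 86. 110.  16.   6.]
[ 95. 113.  16.   6.]
[104. 119.  18.   6.]
[110. 125.  20.   7.]
[119. 128.  20.   7.]
[128. 137.  24.  12.]
[137. 146.  22.  15.]
[137. 155.  16.  15.]
[137. 164.  10.  31.]
t 8.25 pos [ 0.505 -0.071  0.38 ] F [ 0.882  0.114 -0.34 ] gap 0.051032439294052954 ff 0.0
shift [5.98  0.917 1.665] turn [ 0.002 -0.    -0.002]
```

Call:
carry_out([
  [0.15,1.0,0.15,0,0,0,0],
  [0.15,2.2,0.35,0,0,0,0],
  [0.15,3.4,0.53,0.2,0,0,0],
  [0.15,4.5,0.7,0.6,0,0,0],
  [0.15,5.4,0.83,1.0,0,0,0],
  [0.15,5.9,0.92,1.4,0,0,0],
  [0.15,6.13,0.95,1.66,0,0,0],
  [0.15,6.13,0.95,1.66,0,0,0],
])

```text
t: 8.92
tool_pos: [0.5168, 0.114, 0.3283]
ee_rot: [0.674, 0.739, -0.001, -0.001]
contact_force: [-0.1, -0.4, 0.2]
finger_gap: 0.0494
finger_force: 0.0
```

```bash
python3 -c "
from h import *
to([.5172,.1145,.226],down(5.1))
crop('scene',240,110,200,150,4,'pics/s3.png')
s,p,r=pose()
for a in (0,.035,-.07):
  q=np.array([.5172,.1145,.078])+a*2*np.array([-.0889,.996,0])
  print((proj('scene',q)-[240,110])*4)
for y in(-.03,.03): print('tip',(proj('scene',p+r.apply([0,y,.165]))-[240,110])*4)"
```

```text
t 8.9167 pos [0.517 0.114 0.328] F [-0.072 -0.434  0.161] gap 0.04944538975402166 ff 0.0
shift [0.016 0.026 3.41 ] turn [-0.034  0.001  0.02 ]
[378.346 429.667]
[461.064 502.245]
[224.62  294.787]
tip [420.439 316.915]
tip [346.044 375.356]
```

View pics/s3.png

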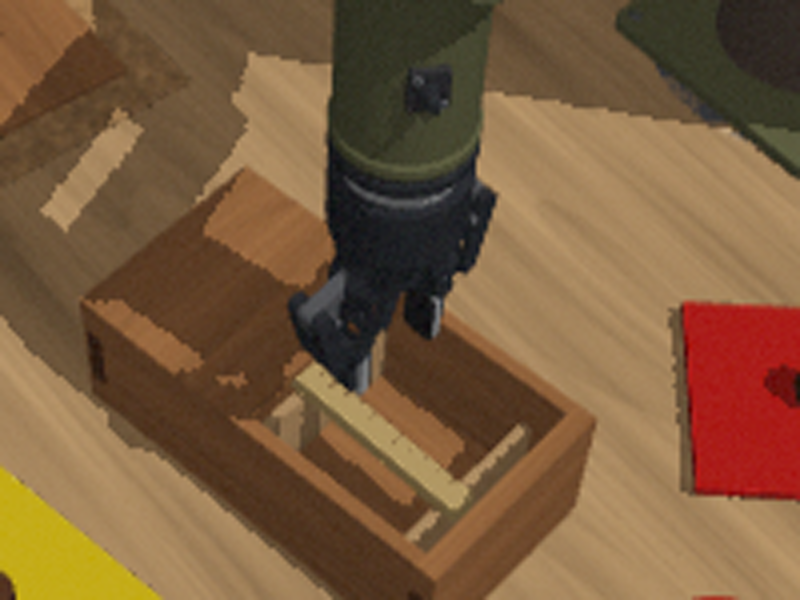

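The bar's head is at about crop (458,496), within a few mm of the prediction (461,502), and the fingers straddle its line. I'll descend and grip.

Call:
carry_out([
  [0.15,0,0,0.3,0,0,0],
  [0.15,0,0,0.9,0,0,0],
  [0.15,0,0.02,1.5,0,0,0],
  [0.15,0,0.02,2.1,0,0,0],
  [0.15,0,0.02,2.7,0,0,0],
  [0.15,0,0.02,3.1,0,0,0],
  [0.15,0,0.02,3.3,0,0,0],
  [0.15,0,0.02,3.36,0,0,0],
])

```text
t: 9.63
tool_pos: [0.5182, 0.1116, 0.2283]
ee_rot: [0.676, 0.737, -0.001, -0.0]
contact_force: [-0.5, -0.2, -0.4]
finger_gap: 0.0496
finger_force: 0.0
```

Call:
carry_out([
  [-1,0,0,0,0,0,0],
  [-1,0,0,0,0,0,0],
  [-1,0,0,0,0,0,0],
  [-1,0,0,0,0,0,0],
  [-1,0,0,0,0,0,0],
  [-1,0,0,0,0,0,0],
  [-1,0,0,0,0,0,0],
  [-1,0,0,0,0,0,0],
])

```text
t: 10.3
tool_pos: [0.5189, 0.1128, 0.2303]
ee_rot: [0.675, 0.738, 0.001, 0.001]
contact_force: [-0.2, -1.6, 5.9]
finger_gap: 0.0166
finger_force: 59.3
```

```bash
cat >> h.py <<'E'
C=np.array([.516,.067]);ub=np.deg2rad(95.1);U=np.array([np.cos(ub),np.sin(ub),0]);G0=np.array([.5172,.1145,.071])
def tilt(th):  # head-up tilt
    n=np.cross(U,[0,0,1.]) # world, horizontal across
    return R.from_rotvec(np.deg2rad(th)*n)*down(5.1)
def goto(gx,gz,th): # gx along bar (grasp at box x 46.5 at start), mm
    Rg=tilt(th);g=G0+U*(gx-46.5)/1000;g[2]=gz/1000
    to(g-Rg.apply([0,0,.155]),Rg)
E
python3 -c "
from h import *
s,p,r=pose();print(s['joints'])
goto(47,71,0);goto(47,80,0);goto(47,86,6);goto(53,95,12)
print(tilt(20).apply([1,0,0]),down(5.1).apply([1,0,0]))"
```

```text
[ 0.135  0.441  1.817 -0.001  0.881  0.046]
t 10.3 pos [0.519 0.113 0.23 ] F [-0.153 -1.55   5.935] gap 0.016612081085272564 ff 59.32748794555664
shift [ 0.078 -0.052  0.142] turn [0.023 0.004 0.001]
t 10.3 pos [0.519 0.113 0.23 ] F [-0.153 -1.55   5.935] gap 0.016612081085272564 ff 59.32748794555664
shift [ 0.078 -0.051 -0.158] turn [0.023 0.004 0.001]
t 10.3 pos [0.519 0.113 0.23 ] F [-0.153 -1.55   5.935] gap 0.016612081085272564 ff 59.32748794555664
shift [-0.462 -0.051 -0.329] turn [0.023 1.004 0.002]
t 10.3 pos [0.519 0.113 0.23 ] F [-0.153 -1.55   5.935] gap 0.016612081085272564 ff 59.32748794555664
shift [-0.797 -0.05  -0.545] turn [0.023 2.004 0.004]
[-0.084  0.936  0.342] [-0.089  0.996  0.   ]
```

Call:
carry_out([
  [-1,0,0,-0.05,0,0,0],
  [-1,0,0,-0.1,0,0,0],
  [-1,0,0,-0.17,0,0,0],
  [-1,0,0,-0.24,0,0,0],
  [-1,0,0,-0.31,0,0,0],
  [-1,0,0,-0.36,0,0,0],
  [-1,0,0,-0.36,0,0,0],
  [-1,0,0,-0.36,0,0,0],
])

```text
t: 10.97
tool_pos: [0.5184, 0.1129, 0.2401]
ee_rot: [0.675, 0.738, 0.0, 0.0]
contact_force: [0.8, -0.2, -0.9]
finger_gap: 0.0168
finger_force: 58.5
```

```bash
python3 -c "
from h import *
crop('scene',280,160,120,90,6,'pics/s4.png')"
```

```text
(no output)
```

View pics/s4.png

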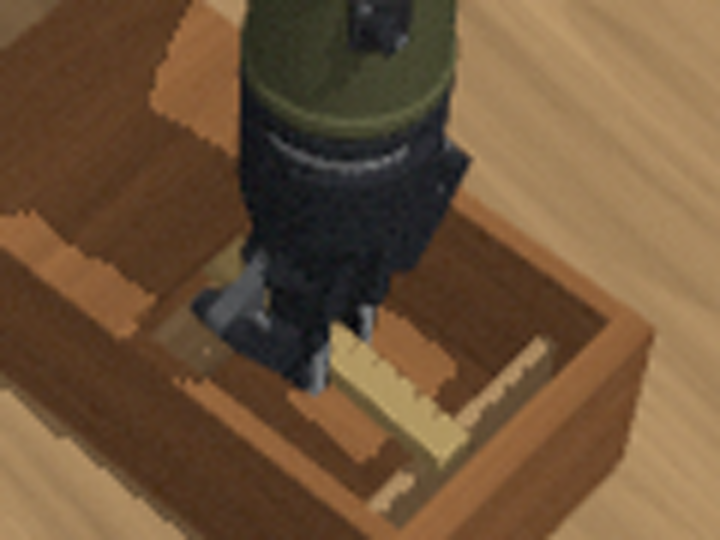

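The bar has lifted clear of the cross-walls, with its head at about crop (450,445) and short of the rim. I'll start tilting.

Call:
carry_out([
  [-1,-0.14,0,-0.04,0,0.25,0],
  [-1,-0.34,0,-0.1,0,0.6,0],
  [-1,-0.55,0,-0.17,0,1.0,0],
  [-1,-0.72,0,-0.28,0,1.5,0],
  [-1,-0.9,0,-0.38,0,2.0,0],
  [-1,-0.94,0,-0.44,0,2.35,0],
  [-1,-0.96,0,-0.49,0,2.67,0],
  [-1,-0.96,0,-0.49,0,2.67,0],
])

```text
t: 11.68
tool_pos: [0.5211, 0.0834, 0.2547]
ee_rot: [0.669, 0.73, 0.094, -0.103]
contact_force: [-0.2, -0.4, -0.4]
finger_gap: 0.0173
finger_force: 58.5
```

Call:
carry_out([
  [-1,0.2,0,0,0,0,0],
  [-1,0.45,0,-0.02,0,0,0],
  [-1,0.7,0,-0.03,0,0,0],
  [-1,0.95,0,-0.04,0,0,0],
  [-1,1.03,0,-0.1,0,0.17,0],
  [-1,1.1,0,-0.15,0,0.33,0],
  [-1,1.26,0,-0.16,0,0.33,0],
  [-1,1.42,0,-0.16,0,0.33,0],
])

```text
t: 12.35
tool_pos: [0.5174, 0.1238, 0.2713]
ee_rot: [0.667, 0.729, 0.106, -0.115]
contact_force: [-0.8, -0.0, -0.1]
finger_gap: 0.0166
finger_force: 58.5
```

```bash
python3 -c "
from h import *
s,p,r=pose();print(s['joints'])
goto(90,115,18)
crop('scene',260,130,160,120,5,'pics/s5.png')"
```

```text
[ 0.04   0.394  1.793  0.375  1.003 -0.26 ]
t 12.35 pos [0.517 0.124 0.271] F [-0.819 -0.042 -0.113] gap 0.016609544886684396 ff 58.4899377822876
shift [-0.524 -0.033  0.14 ] turn [ 0.003 -0.    -0.006]
```

View pics/s5.png

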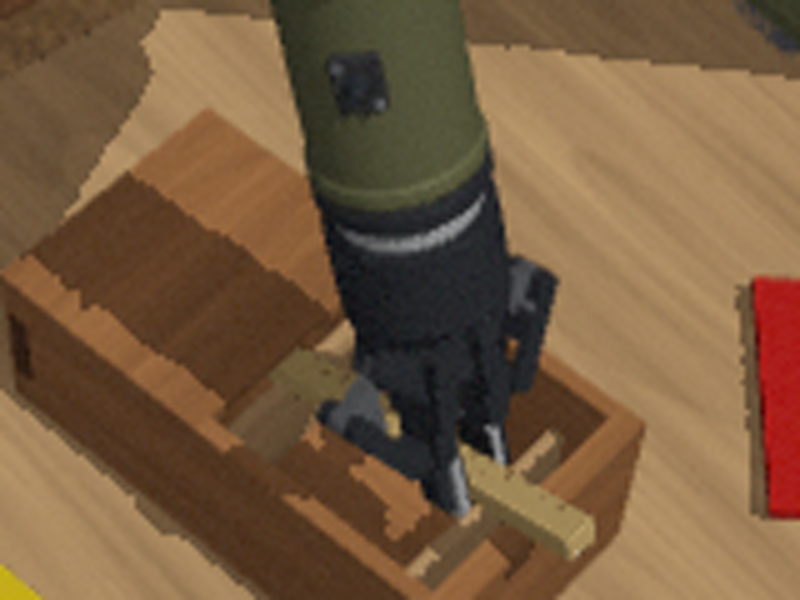

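The bar's head at crop (580,535) is over the rim, and the tail is still under the cover edge at (300,365) with clearance. I'll keep sliding.

Call:
carry_out([
  [-1,0.1,0,-0.09,0,0.17,0],
  [-1,0.2,0,-0.19,0,0.33,0],
  [-1,0.36,0,-0.19,0,0.33,0],
  [-1,0.52,0,-0.19,0,0.33,0],
  [-1,0.82,0,-0.18,0,0.33,0],
  [-1,1.1,0,-0.12,0,0.33,0],
  [-1,1.2,0,-0.16,0,0.5,0],
  [-1,1.4,0,-0.22,0,0.67,0],
])

```text
t: 13.07
tool_pos: [0.5137, 0.1622, 0.2903]
ee_rot: [0.662, 0.725, 0.129, -0.142]
contact_force: [0.3, 0.1, -0.3]
finger_gap: 0.0167
finger_force: 58.5
```

Call:
carry_out([
  [-1,0.07,0,-0.14,0,0,0],
  [-1,0.22,0,-0.46,0,0,0],
  [-1,0.45,0,-0.97,0,0,0],
  [-1,0.72,0,-1.6,0,0,0],
  [-1,1.02,0,-2.35,0,0,0],
  [-1,1.35,0,-3.15,0,0,0],
  [-1,1.65,0,-3.9,0,0,0],
  [-1,1.87,0,-4.5,0,0,0],
])

```text
t: 13.73
tool_pos: [0.5139, 0.1626, 0.4397]
ee_rot: [0.663, 0.724, 0.13, -0.14]
contact_force: [-0.0, 0.3, -1.3]
finger_gap: 0.0166
finger_force: 58.5
```

```bash
python3 -c "
from h import *
goto(60,265,0)"
```

```text
t 13.7333 pos [0.514 0.163 0.44 ] F [-0.004  0.272 -1.295] gap 0.016640881098361253 ff 58.536232709884644
shift [-1.318 -0.033  0.174] turn [ 0.029 -3.669 -0.001]
```

Call:
carry_out([
  [-1,-0.03,0,0.02,0,-0.2,0],
  [-1,-0.1,0,0.08,0,-0.7,0],
  [-1,-0.19,0,0.16,0,-1.3,0],
  [-1,-0.28,0,0.25,0,-1.9,0],
  [-1,-0.37,0,0.33,0,-2.5,0],
  [-1,-0.46,0,0.4,0,-3.1,0],
  [-1,-0.53,0,0.46,0,-3.5,0],
  [-1,-0.55,0,0.48,0,-3.66,0],
])

```text
t: 14.4
tool_pos: [0.5143, 0.1529, 0.4161]
ee_rot: [0.675, 0.738, -0.001, 0.0]
contact_force: [0.4, 1.0, -1.0]
finger_gap: 0.0166
finger_force: 58.5
```

Call:
carry_out([
  [-1,0,0,0,0,0,0],
  [-1,0,0,0,0,0,0],
  [-1,0,0,0,0,0,0],
  [-1,0,0,0,0,0,0],
  [-1,0,0,0,0,0,0],
  [-1,0,0,0,0,0,0],
  [-1,0,0,0,0,0,0],
  [-1,0,0,0,0,0,0],
])

```text
t: 15.07
tool_pos: [0.5148, 0.1528, 0.417]
ee_rot: [0.675, 0.738, 0.0, -0.0]
contact_force: [-0.2, -0.7, -0.9]
finger_gap: 0.0167
finger_force: 58.5
```

```bash
python3 -c "
from h import *
goto(85,265,0)
cv2.imwrite('pics/s6.png',cams.camera('scene')[:,:,::-1])"
```

```text
t 15.0667 pos [0.515 0.153 0.417] F [-0.238 -0.703 -0.904] gap 0.016679104849378748 ff 58.5395085811615
shift [ 0.004 -0.033 -0.099] turn [ 0.001 -0.011 -0.004]
```

View pics/s6.png

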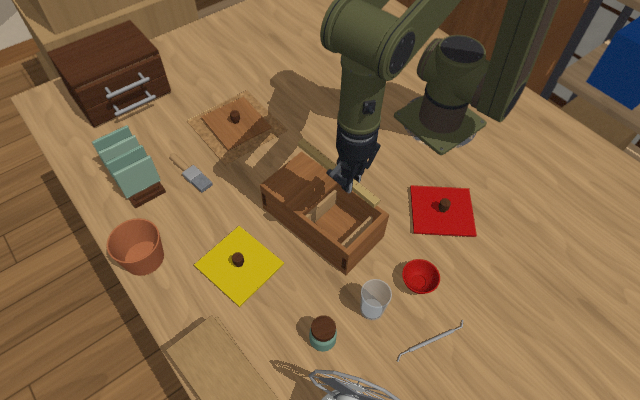

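The lid lies knob up in the middle of the mat at (237,125). The bar is held level above the hatch, from (300,137) to (385,203), and the other things haven't moved. I'm handing in.

```bash
python3 -c "
from cell import manip
print(manip.job_done())"
```

```text
the job is handed in; nothing more can be done
None
```

The job is handed in: the lid lies knob up in the middle of the cork mat, and the straightedge is held level over the hatch, about 150 mm above the box top. The other things were not moved. It took about 15 s of robot time, and no verdict came back.

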